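Lock the polisher bowl and load it

TASK

Make the bench polisher ready: first lock its bowl down by turning the bayonet clamp ring a quarter turn clockwise, by its grip post, until it clicks home. Then pour all six wooden ball knobs from the scoop into the bowl and stand the empty scoop upright on the bench again, clear of the polisher. Leave the other things on the bench where they are.

Things in the scene. Friction and masses are not known exactly. Their poses are not given: they have to be found in the camera images.
- clamp_ring (a joint): Bayonet clamp ring of the bench polisher (aluminium, 168 mm across): rad, 0 = open, 1.571 (a quarter turn clockwise seen from above) = locked at its stop. It rests at about 0.1. A detent resists the turn with up to about 5 N at the post, most about half way, and drives the ring back if it is let go there; past about 1.35 rad it snaps the ring home by itself and holds it.
- ring_post (a point): Centre of the upright black grip post on the clamp ring, 67 mm over the bench: a round post 16 mm in diameter; its free length runs from 16 mm below to 22 mm above this point. It stands on a short arm outside the ring, 105 mm from the ring's axis, and turns with the ring. z is up; +y points to the axis.
- ring_axis (a point): Point on the vertical axis of the clamp ring and bowl, at the height of the post's centre (67 mm over the bench). The polisher is a fixed grey housing 180x180 mm whose deck is 36 mm high; the axes are the housing's: with the ring at 0 the post lies towards -y from here, locked it lies towards -x.
- bowl_mouth (a point): Centre of the bowl's mouth in the plane of its rim (96 mm over the bench), z up. Black open bowl in the middle of the polisher, 131 mm across the rim, inside about 120 mm at the mouth narrowing to 88 mm at its floor 51 mm lower. It is loose until the ring is locked over its two lugs.
- scoop_grip (a point): Centre of the wooden bridge handle of the sheet-steel loading scoop, 86 mm over the scoop's underside. The handle is a flat bar 14 mm thick (along x), 20 mm high and 80 mm long between its uprights (along y); grip it across the 14 mm. Axes are the scoop's: the pouring lip lies towards -x, z is up. The empty scoop weighs about 0.2 kg.
- scoop_lip (a point): Middle of the scoop's pouring lip, 87 mm towards -x and 55 mm below scoop_grip. The scoop is 86 mm wide (98 mm at the handle) and 128 mm long, with side walls 40 mm high, a flat floor, and a front ramp that rises at 30 degrees to the open lip. The balls roll out once it is tipped, lip down, by clearly more than 30 degrees; 60 degrees empties it, with a small shake if balls jam. Same axes as scoop_grip.
- ball1_center (a point): Centre of wooden ball knob 1 of 6: plain turned beech ball 26 mm in diameter, about 12 g; they start in the scoop on its floor.
- ball2_center (a point): Centre of wooden ball knob 2 of 6: plain turned beech ball 26 mm in diameter, about 12 g; they start in the scoop on its floor.
- ball3_center (a point): Centre of wooden ball knob 3 of 6: plain turned beech ball 26 mm in diameter, about 12 g; they start in the scoop on its floor.
- ball4_center (a point): Centre of wooden ball knob 4 of 6: plain turned beech ball 26 mm in diameter, about 12 g; they start in the scoop on its floor.
- ball5_center (a point): Centre of wooden ball knob 5 of 6: plain turned beech ball 26 mm in diameter, about 12 g; they start in the scoop on its floor.
- ball6_center (a point): Centre of wooden ball knob 6 of 6: plain turned beech ball 26 mm in diameter, about 12 g; they start in the scoop on its floor.
- tape_measure: Yellow and black tape measure standing on the bench, 42x75x65 mm; a loose bystander.
- wax_tin: Round tin, 72 mm across and 27 mm high; a loose bystander.
- sanding_block: Cork sanding block, 62x107x27 mm; a loose bystander.
- offcut: Hardwood off-cut, 30x120x20 mm, lying flat; a loose bystander.
Things that resemble listed ones, but are neither listed nor needed, are in the scene too. There is more than one size of the part that bears scoop_grip; the job needs the largest.

How it is judged:
On the way, in this order (a step that is already met when the one before it is completed fails the run):
1. the clamp ring is turned home (over 1.45 rad) with the balls still in the scoop (value of joint clamp_ring above 1.45 rad and distance between each of ball1_center, ball2_center, ball3_center, ball4_center, ball5_center, ball6_center and scoop_grip below 0.12 m), for 0.2 s.
2. all six balls lie in the bowl, with the ring still locked (value of joint clamp_ring above 1.45 rad and horizontal distance between each of ball1_center, ball2_center, ball3_center, ball4_center, ball5_center, ball6_center and bowl_mouth below 0.058 m and z of ball1_center in the frame of bowl_mouth between -0.06 and 0 m and z of ball2_center in the frame of bowl_mouth between -0.06 and 0 m and z of ball3_center in the frame of bowl_mouth between -0.06 and 0 m and z of ball4_center in the frame of bowl_mouth between -0.06 and 0 m and z of ball5_center in the frame of bowl_mouth between -0.06 and 0 m and z of ball6_center in the frame of bowl_mouth between -0.06 and 0 m), for 0.2 s.
At the end, for the whole second after the job is handed in: The clamp ring is locked (over 1.45 rad), the bowl sits level in its place (within 8 mm), all six balls lie in the bowl below its rim, and the scoop stands upright (within 0.1 rad) and still on the bench, not touching the polisher (all of step 2 and horizontal distance between bowl_mouth and ring_axis below 0.008 m and angle between bowl_mouth's own z axis and vertical below 0.08 rad and z of bowl_mouth in the frame of ring_axis below 0.037 m and angle between scoop_grip's own z axis and vertical below 0.1 rad and height (world z) of scoop_grip between 0.078 and 0.092 m and contact force between scoop and polisher below 0.05 N and linear speed of scoop below 0.02 m/s).
It fails at once if a bystander (tape measure, tin, sanding block or off-cut) is moved more than 30 mm (distance of any of tape_measure, wax_tin, sanding_block, offcut from where it was at the start of the episode above 0.03 m).
It also fails if it takes over 67 s, if anything falls off the work surface, if the arm or the gripper's body presses on something with over 40 N, if the wrist force passes 120 N, or if a joint passes its speed limit or range.

ROBOT

A 6-joint arm with a two-finger parallel gripper is mounted at the origin on a cart in front of the work surface, level with it; the furniture and walls round the work are solid. World frame = base frame: x ahead of the robot, y to its left, z up, the work surface at z = 0. Lengths are in m, angles in rad, forces in N, time in s.
With the tool pointing down it reaches from about 0.35 to 0.975 m from the base axis. Payload 4.9 kg.
Tool frame: the origin (TCP) lies midway between the tips of the shut fingers; the grasp point (between the pads) lies behind it (manip.grasp_offset is the y of the grasp point in the tool frame, in m); y points along the fingers, z is the direction in which the jaws open and shut, and the axes are right-handed (so a half turn about y gives the same grasp; the last joint's range is limited). The gripper opens to 85 mm and grips with 20 to 120 N. Pads are 22 mm wide; open, the fingers measure 114 mm over their backs; the gripper's body (76 mm by 85 mm) begins 54 mm behind the grasp point. The pads swing forward as they close: fully open they stand 13 mm farther back than shut.
Start: joints at [0.999, 0.053, 1.613, -0, 1.476, -0.119], TCP at [0.273, 0.562, 0.231] pointing down, gripper open.
Joint ranges: [-3.01, 3.01], [-1.01, 2.22], [0.06, 2.58], [-1.02, 4.17], [0.09, 2.62], [-3.14, 3.14]. Speed limits (rad/s): [2.57, 2.57, 3.14, 3.14, 3.14, 3.14].

INTERFACE

Orientations are given as a unit quaternion [w, x, y, z].
In Python, from plant import manip gives the robot as it stands. The module is installed in compiled form; this text tells all that it offers.
- The arm moves only by the shell command python3 -m jog 'ROWS'. ROWS is a JSON object of lists of equal length, an entry for each row: "offset": the shift along the world's x, y, z in units of 50 mm (1.0 is 50 mm), a list of three; "angular": the turn, a rotation vector about the world's x, y, z in units of 6 degrees (1.0 is 6 degrees), a list of three; "jaw": the finger opening in mm, from 0 to 85.4. In form: {"offset": [[tx, ty, tz], ...], "angular": [[ax, ay, az], ...], "jaw": [jaw, ...]}. A call has 1 to 12 rows; each row shifts and turns the commanded pose from where the row before left it; what a row does not reach is not made up. A row lasts 1/10 s, in which the tool goes at most 50 mm and 8.59 degrees, less where a joint would pass 70% of its speed; a pose out of reach is approached as far as the arm can. A call is refused whole if a number of a shift passes 1 or a number of a turn 1, either way. A call with a gripper value outside its range is refused whole. The fingers move at their own pace and stop on an object; the grip force is fixed at half the most. Time passes only in rows, so rows that do not move let the fingers close. It gives the time, the measured TCP pose, the force and the opening at its end, in the units of the state.
- manip.state(): the state, without advancing time (a new reading comes with each control period).
- manip.grab_frame(name): name is "scene" or "top" or "wrist"; returns the picture (384x512x3 uint8, blue, green, red); there is no depth.
- manip.camera_model(name): a dict with "fx", "fy", "cx", "cy" (pixels), "rvec" (rotation vector, rad) and "tvec" (3), from world to camera coordinates, as OpenCV has them; the wrist camera has in their place "mount" (4x4, takes a point from camera to tool coordinates, whose origin is the TCP and whose axes are the tool frame's). Camera axes: x right, y down, z forward; pixel columns grow to the right and rows downward; lengths in m; the calibration is good to about 2 mm. A picture is of the moment at which its call begins: read the wrist's pose just before it. camera_model takes no time and is no camera call.
- manip.job_done(): hands the job in, once; it reports no verdict.
The state is a dict: "time": time; "joint_pos": joint angles; "joint_vel": joint speeds; "joint_efforts": joint torques, N m; "tool_pos": TCP position; "tool_rot": TCP orientation; "contact_force": force on the tool from outside, world axes, zero at the start; "ft_torque": the same for the moment, N m; "gripper_width": opening from 0.0 (shut) to 1.0 (fully open).
Only numpy, scipy, OpenCV 4.12 (cv2) and the standard library are available. Lean on these libraries where they do the work, as an engineer would, in place of code of your own. Each camera call takes 0.05 s, during which the arm holds its last target.

## Working session

There is one attempt and no reset: what is moved stays moved. The work goes in short steps, Python scripts to look and compute and a shell command to move; the robot and the scene stay as the last step left them, time stands still between calls to the robot, and variables do not carry over. Pictures are saved under pics/ and viewed, and the job is handed in when it is done.

```bash
ls; mkdir -p pics
python3 - <<'E'
from plant import manip
import cv2
s=manip.state(); print(s); print(manip.grasp_offset)
for n in ["scene","top","wrist"]:
    print(n,manip.camera_model(n))
    cv2.imwrite(f"pics/{n}0.png",manip.grab_frame(n))
E
```

```text
pics
{'time': 0.0, 'joint_pos': array([ 9.98976987e-01,  5.33566266e-02,  1.61427818e+00, -1.30403397e-05,
        1.47598734e+00, -1.18992569e-01]), 'joint_vel': array([-0.00045205, -0.00145488, -0.00012842, -0.00105892, -0.00059393,
        0.0001351 ]), 'joint_efforts': array([-1.23034893e-04, -3.93668532e+01, -3.70185435e+01, -7.65716118e-05,
        7.08673979e-03, -8.44970174e-06]), 'tool_pos': array([0.27310778, 0.56149006, 0.2300726 ]), 'tool_rot': array([-0.68838289,  0.68973631, -0.1589722 ,  0.15849495]), 'contact_force': array([-0.20897202,  0.42624277,  0.33977262]), 'ft_torque': array([-0.01825116,  0.00063273,  0.03936031]), 'gripper_width': 0.9998093683187409}
-0.0187
scene {'fx': 382.3016152723376, 'fy': 382.3016152723376, 'cx': 261.8532281698831, 'cy': 184.34996088213913, 'rvec': array([ 2.02173709, -0.6270519 ,  0.38004847]), 'tvec': array([-0.47793053,  0.16554308,  0.89635929])}
top {'fx': 402.6614357401914, 'fy': 402.6614357401914, 'cx': 254.3147839997531, 'cy': 186.57103687069957, 'rvec': array([ 2.16917521, -2.11436854,  0.19681273]), 'tvec': array([-0.13861416,  0.49002615,  1.20720544])}
wrist {'fx': 295.2971489361245, 'fy': 295.2971489361245, 'cx': 255.07245260638948, 'cy': 195.2003677105682, 'mount': array([[ 1.10555678e-03,  9.65396088e-01,  2.60785681e-01,
        -6.68230833e-02],
       [-6.83080683e-04, -2.60785050e-01,  9.65396650e-01,
        -1.43164646e-01],
       [ 9.99999156e-01, -1.24543847e-03,  3.71130739e-04,
        -4.07206244e-04],
       [ 0.00000000e+00,  0.00000000e+00,  0.00000000e+00,
         1.00000000e+00]])}
```

View pics/scene0.png

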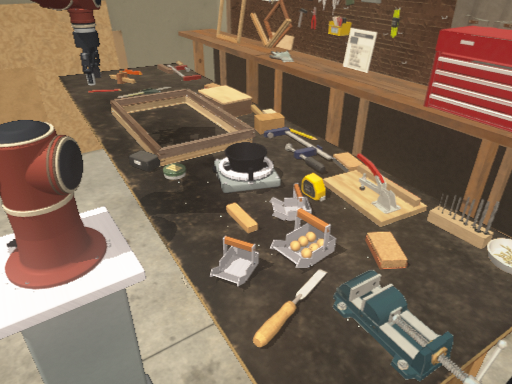

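View pics/top0.png

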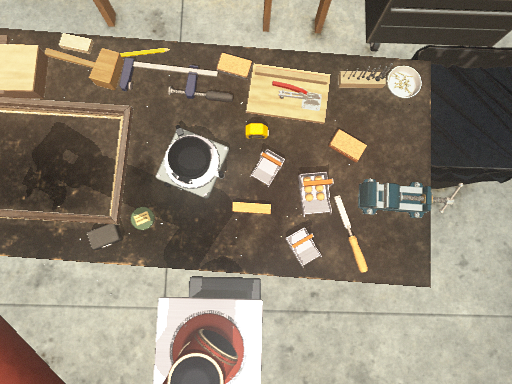

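View pics/wrist0.png

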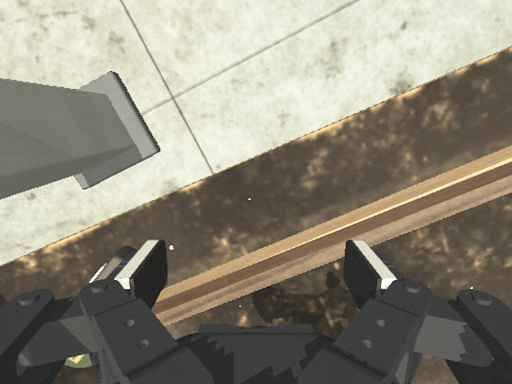

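```bash
cat > h.py <<'E'
import numpy as np, cv2
from scipy.spatial.transform import Rotation as R
from plant import manip
def cam(n,s=None):
    m=manip.camera_model(n)
    K=np.array([[m['fx'],0,m['cx']],[0,m['fy'],m['cy']],[0,0,1]])
    if 'mount' in m:
        s=s or manip.state(); q=s['tool_rot']; T=np.eye(4)
        T[:3,:3]=R.from_quat([q[1],q[2],q[3],q[0]]).as_matrix(); T[:3,3]=s['tool_pos']
        W=T@np.array(m['mount']); return K,W[:3,:3],W[:3,3]
    Rm=cv2.Rodrigues(m['rvec'])[0]
    return K,Rm.T,-Rm.T@m['tvec']
def p2w(c,uv,z):
    K,Rw,o=c; d=Rw@np.linalg.solve(K,[uv[0],uv[1],1]); return o+d*(z-o[2])/d[2]
def w2p(c,p):
    K,Rw,o=c; q=K@(Rw.T@(np.array(p)-o)); return q[:2]/q[2]
def Rt(s):
    q=s['tool_rot']; return R.from_quat([q[1],q[2],q[3],q[0]])
E
python3 - <<'E'
from h import *
im=cv2.imread('pics/top0.png')
a=im[100:270,130:370]; cv2.imwrite('pics/topz.png',cv2.resize(a,None,fx=3.3,fy=3.3,interpolation=cv2.INTER_CUBIC))
im=cv2.imread('pics/scene0.png')
a=im[130:290,170:350]; cv2.imwrite('pics/scz.png',cv2.resize(a,None,fx=3.6,fy=3.6,interpolation=cv2.INTER_CUBIC))
print(cam('top')[2],cam('scene')[2])
E
```

```text
[ 0.28586273 -0.10799323  1.27408965] [-0.01143577 -0.83796983  0.59745951]
```

View pics/topz.png

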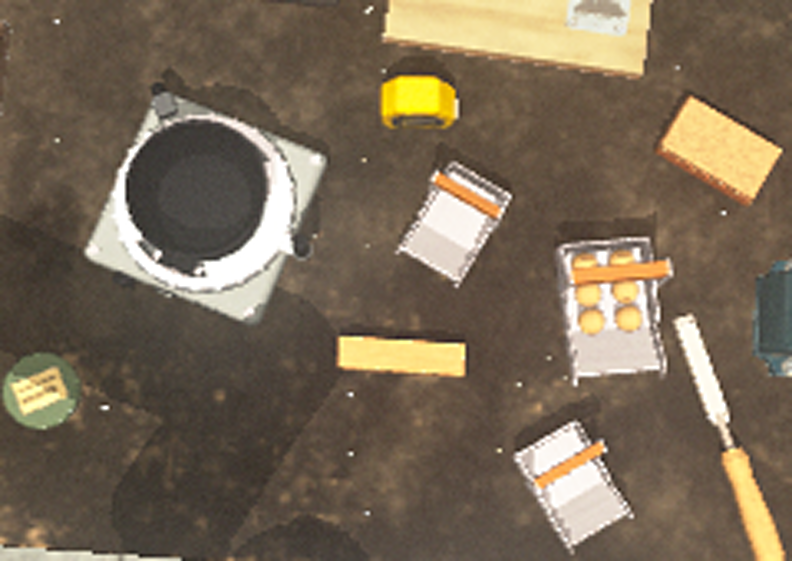

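View pics/scz.png

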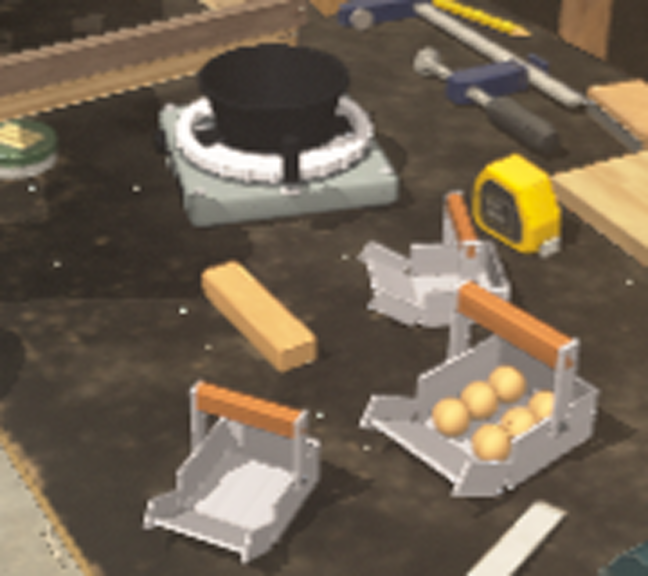

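Run:
```python
from h import *
c=cam('top'); f=lambda u,v,z:p2w(c,(130+(u+.5)/3.3-.5,100+(v+.5)/3.3-.5),z).round(4)
for n,u,v,z in [('cR',326,155,.036),('cL',86,252,.036),('cB',256,323,.036),('cT',155,96,.036),('postTop',305,240,.089),('knob',165,102,.089),('bowlL',125,190,.096),('bowlR',268,190,.096),('bowlT',197,118,.096),('bowlB',197,262,.096),
 ('handleL',573,275,.096),('handleR',671,268,.096),('lipL',575,383,.031),('lipR',665,374,.031),('rearL',558,240,.04),('rearR',650,238,.04)]: print(n,f(u,v,z))
for i,(u,v) in enumerate([(584,262),(622,258),(588,292),(625,290),(592,321),(628,318)]): print(i,f(u,v,.02))
```

```text
cR [ 0.6205 -0.0411  0.036 ]
cL [0.5195 0.182  0.036 ]
cB [0.4561 0.0189 0.036 ]
cT [0.6744 0.1257 0.036 ]
postTop [ 0.526  -0.0277  0.089 ]
knob [0.6523 0.1061 0.089 ]
bowlL [0.5663 0.1365 0.096 ]
bowlR [0.57   0.0071 0.096 ]
bowlT [0.6358 0.0749 0.096 ]
bowlB [0.5017 0.0681 0.096 ]
handleL [ 0.4991 -0.2708  0.096 ]
handleR [ 0.508  -0.3597  0.096 ]
lipL [ 0.4079 -0.2821  0.031 ]
lipR [ 0.4186 -0.367   0.031 ]
rearL [ 0.5426 -0.2642  0.04  ]
rearR [ 0.547  -0.3518  0.04  ]
0 [ 0.5259 -0.2919  0.02  ]
1 [ 0.5308 -0.3286  0.02  ]
2 [ 0.4967 -0.2958  0.02  ]
3 [ 0.4996 -0.3314  0.02  ]
4 [ 0.4687 -0.2997  0.02  ]
5 [ 0.4726 -0.3342  0.02  ]
```

```bash
cat >> h.py <<'E'
def tool(yaw,tilt=None):
    """tool down, z(jaw) axis at world angle yaw(deg)"""
    z=np.array([np.cos(np.radians(yaw)),np.sin(np.radians(yaw)),0]); y=np.array([0,0,-1.]); x=np.cross(y,z)
    return R.from_matrix(np.c_[x,y,z])
def delta(pos,rot,s=None):
    s=s or manip.state()
    dp=(np.array(pos)-s['tool_pos'])/.05
    dr=np.degrees((rot*Rt(s).inv()).as_rotvec())/6
    print('dpos',dp.round(3),'drot',dr.round(3),'rows>=',max(abs(dp).max(),abs(dr).max()).round(2))
E
python3 - <<'E'
from h import *
s=manip.state(); print(Rt(s).as_matrix().round(3))
for y in (-25,155): delta([.50,-.0,.25],tool(y))
print(w2p(cam('scene'),[.5245,-.024,.089]),w2p(cam('scene'),[.5245,-.024,.051]))
E
```

```text
[[ 0.899 -0.001  0.437]
 [-0.437 -0.001  0.899]
 [-0.    -1.    -0.002]]
dpos [  4.537 -11.232   0.394] drot [ 4.0000e-03 -1.7000e-02 -1.4843e+01] rows>= 14.84
dpos [  4.537 -11.232   0.394] drot [1.7000e-02 4.0000e-03 1.5157e+01] rows>= 15.16
[250.39721095 168.13950569] [250.41991401 179.683404  ]
```

```bash
python3 -m jog '{"offset":[[0.3,-0.75,0.05],[0.3,-0.75,0.05],[0.3,-0.75,0.05],[0.3,-0.75,0.05],[0.3,-0.75,0.05],[0.3,-0.75,0.05],[0.3,-0.75,0.05],[0.3,-0.75,0.05]],"angular":[[0,0,-1],[0,0,-1],[0,0,-1],[0,0,-1],[0,0,-1],[0,0,-1],[0,0,-1],[0,0,-1]],"jaw":[60,60,60,60,60,60,60,60]}'; python3 -c "
from h import *
print(repr(manip.state()['joint_pos']))"
python3 -m jog '{"offset":[[0.3,-0.75,0],[0.3,-0.75,0],[0.3,-0.75,0],[0.3,-0.75,0],[0.3,-0.75,0],[0.3,-0.75,0],[0.3,-0.75,0]],"angular":[[0,0,-1],[0,0,-1],[0,0,-1],[0,0,-1],[0,0,-1],[0,0,-1],[0,0,-0.8]],"jaw":[60,60,60,60,60,60,60]}'
python3 - <<'E'
from h import *
s=manip.state();print(repr(s['joint_pos']))
cv2.imwrite('pics/w1.png',manip.grab_frame('wrist'))
E
```

```text
time: 0.95
tool_pos: [0.3935, 0.2604, 0.2511]
tool_rot: [-0.564, 0.564, -0.426, 0.426]
contact_force: [0.4, 0.3, 0.4]
gripper_width: 0.699
array([ 4.26741236e-01, -3.38318560e-01,  1.93192099e+00, -3.15197614e-05,
        1.54805488e+00,  1.50534032e-01])
time: 1.65
tool_pos: [0.4986, -0.0021, 0.2511]
tool_rot: [0.38, -0.38, 0.596, -0.596]
contact_force: [1.2, 1.1, 0.4]
gripper_width: 0.705
array([-1.53760843e-01, -2.67760450e-01,  1.87624735e+00,  1.39393896e-04,
        1.53319119e+00,  2.82130157e-01])
```

View pics/w1.png

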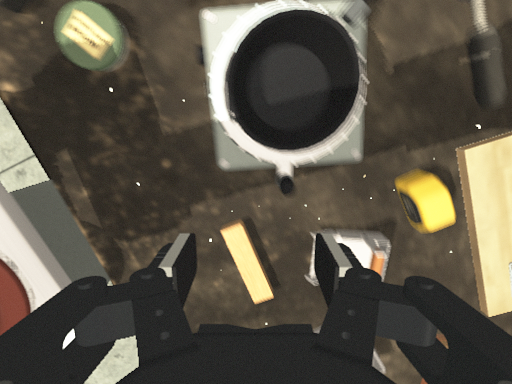

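Run:
```python
from h import *
im=cv2.imread('pics/w1.png'); a=im[0:210,180:390]; cv2.imwrite('pics/w1z.png',cv2.resize(a,None,fx=2.8,fy=2.8,interpolation=cv2.INTER_CUBIC))
```

```text
(no output)
```

View pics/w1z.png

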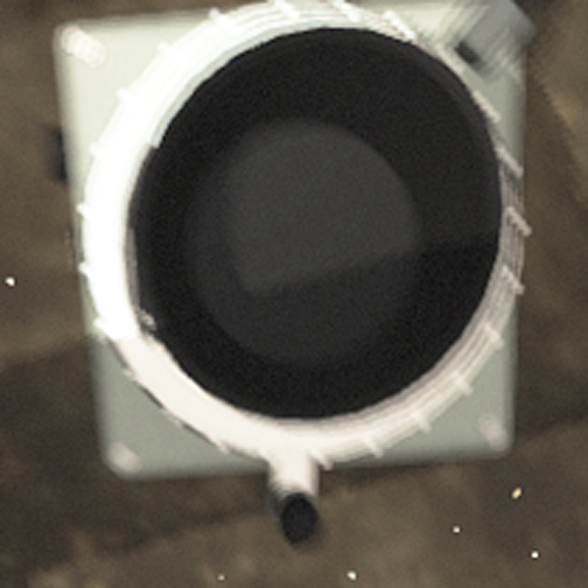

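Run:
```python
from h import *
s=manip.state(); print(s['time'],s['tool_pos'])
c=cam('wrist',s); f=lambda u,v,z:p2w(c,(180+(u+.5)/2.8-.5,(v+.5)/2.8-.5),z).round(4)
for n,u,v,z in [('post',298,522,.089),('L',130,225,.096),('R',500,205,.096),('T',320,27,.096),('B',305,418,.096),('TL',55,28,.036),('BL',106,480,.036),('BR',515,452,.036)]: print(n,f(u,v,z))
# rim circle fit points
P=np.array([f(u,v,.096) for u,v in [(130,225),(500,205),(320,27),(305,418),(165,120),(460,95),(170,350),(455,340)]])[:,:2]
A=np.c_[2*P,np.ones(len(P))]; x=np.linalg.lstsq(A,(P**2).sum(1),rcond=None)[0]; print('axis',x[:2],'r',np.sqrt(x[2]+x[:2]@x[:2]))
p=f(298,522,.089)[:2]-x[:2]; print(np.hypot(*p),np.degrees(np.arctan2(p[1],p[0])))
t=cam('top')
for q in ([*x[:2],.096],[*f(298,522,.089)[:2],.089]): 
  uv=w2p(t,q); print((uv-[130,100])*3.3)
```

```text
1.7 [ 0.50011279 -0.0068722   0.2509463 ]
post [ 0.5262 -0.0274  0.089 ]
L [0.5166 0.0931 0.096 ]
R [0.6317 0.0455 0.096 ]
T [0.5981 0.1199 0.096 ]
B [0.544  0.0085 0.096 ]
TL [0.5206 0.1765 0.036 ]
BL [0.4576 0.0122 0.036 ]
BR [ 0.624  -0.0533  0.036 ]
axis [0.57184783 0.06384971] r 0.0620501584084959
0.10203055272565405 -116.57658850541836
[204.4129634  185.11231175]
[303.55898772 238.66253887]
```

```bash
python3 -m jog '{"offset":[[0.25,-0.2,-0.5],[0.25,-0.2,-0.5],[0,0,0],[0,0,0]],"angular":[[0,0,0],[0,0,0],[0,0,0],[0,0,0]],"jaw":[50,50,50,50]}'
python3 - <<'E'
from h import *
s=manip.state();print(repr(s['joint_pos']),s['tool_pos'],s['contact_force'])
im=manip.grab_frame('wrist')
cv2.imwrite('pics/w2.png',im); np.save('w2.npy',np.r_[s['tool_pos'],s['tool_rot']])
a=im[0:220,150:400]; cv2.imwrite('pics/w2z.png',cv2.resize(a,None,fx=2.7,fy=2.7,interpolation=cv2.INTER_CUBIC))
E
```

```text
time: 2.1
tool_pos: [0.5228, -0.0202, 0.2008]
tool_rot: [0.381, -0.382, 0.596, -0.595]
contact_force: [-0.2, 0.6, -0.1]
gripper_width: 0.584
array([-1.81049095e-01, -1.71289219e-01,  1.87872931e+00,  2.52319665e-04,
        1.43636217e+00,  2.50814364e-01]) [ 0.52278873 -0.02019437  0.2007728 ] [-0.19437275  0.63711354 -0.08391154]
```

View pics/w2z.png

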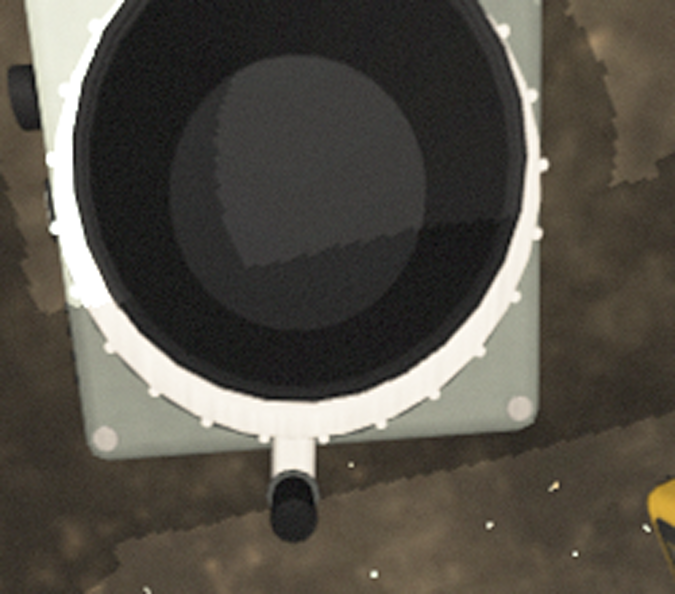

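```bash
cat > m.py <<'E'
from h import *
d=np.load('w2.npy'); s=dict(tool_pos=d[:3],tool_rot=d[3:])
c=cam('wrist',s); f=lambda u,v,z:p2w(c,(150+(u+.5)/2.7-.5,(v+.5)/2.7-.5),z).round(4)
def circ(pts,z):
    P=np.array([f(u,v,z) for u,v in pts])[:,:2]; A=np.c_[2*P,np.ones(len(P))]; x=np.linalg.lstsq(A,(P**2).sum(1),rcond=None)[0]; print(x[:2].round(4),'r',np.sqrt(x[2]+x[:2]@x[:2]).round(4)); return x[:2]
p=f(294,518,.089); print('post',p, f(293,490,.051))
ax=circ([(170,195),(427,190),(298,55),(298,330),(205,285),(395,280)],.045)
a2=circ([(75,150),(525,150),(300,399),(105,15),(490,15)],.096)
for a in (ax,a2):
  v=p[:2]-a; print(np.hypot(*v),np.degrees(np.arctan2(v[1],v[0])))
L,Rr=f(97,457,.036),f(537,430,.036); e=Rr-L; print(L,Rr,np.hypot(*e[:2]),np.degrees(np.arctan2(e[1],e[0])))
e=e[:2]/np.hypot(*e[:2]); n=np.array([-e[1],e[0]]); print('centre',(L[:2]+Rr[:2])/2+n*.09)
E
python3 m.py
```

```text
post [ 0.5245 -0.0208  0.089 ] [ 0.525  -0.0198  0.051 ]
[0.5697 0.0731] r 0.0446
[0.5696 0.0744] r 0.0652
0.10422155620371443 -115.71163233186685
0.10532605483346474 -115.33560993191328
[0.4597 0.0213 0.036 ] [ 0.6193 -0.0408  0.036 ] 0.17125586121356545 -21.26089929922115
centre [0.57213538 0.0741245 ]
```

```bash
python3 -m jog '{"offset":[[0,0,-0.5],[0,0,-0.7],[0,0,-0.6],[0,0,-0.3],[0,0,0],[0,0,0]],"angular":[[0,0,0],[0,0,0],[0,0,0],[0,0,0],[0,0,0],[0,0,0]],"jaw":[50,50,50,50,50,50]}'
python3 - <<'E'
from h import *
s=manip.state();print(repr(s['joint_pos']),s['tool_pos'],s['contact_force'])
delta([.5245,-.021,.057],tool(-25.4))
im=manip.grab_frame('wrist')
cv2.imwrite('pics/w3.png',im)
E
```

```text
time: 2.75
tool_pos: [0.5245, -0.0204, 0.0981]
tool_rot: [-0.382, 0.381, -0.595, 0.596]
contact_force: [0.1, 0.4, -0.1]
gripper_width: 0.588
array([-1.80728838e-01, -6.64829868e-02,  1.96296257e+00,  3.42968180e-05,
        1.24254991e+00,  2.50625899e-01]) [ 0.52448405 -0.02039736  0.09814836] [ 0.06577257  0.43000562 -0.0851933 ]
dpos [ 0.    -0.012 -0.823] drot [ 0.004  0.024 -0.114] rows>= 0.82
```

View pics/w3.png

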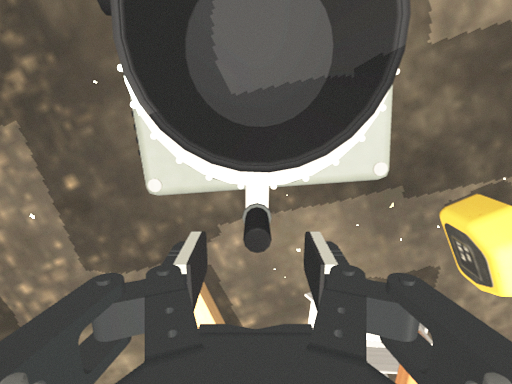

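```bash
python3 -m jog '{"offset":[[0,0,-0.4],[0,0,-0.4],[0,0,0],[0,0,0],[0,0,0]],"angular":[[0,0,0],[0,0,0],[0,0,0],[0,0,0],[0,0,0]],"jaw":[50,50,50,30,20]}'
python3 - <<'E'
from h import *
s=manip.state();print(repr(s['joint_pos']),s['tool_pos'],s['contact_force'])
im=manip.grab_frame('wrist')
cv2.imwrite('pics/w4.png',im[100:384,100:420])
E
```

```text
time: 3.3
tool_pos: [0.5249, -0.0208, 0.0584]
tool_rot: [-0.382, 0.38, -0.595, 0.596]
contact_force: [-0.1, -0.5, -0.2]
gripper_width: 0.255
array([-1.81251114e-01, -1.14730355e-02,  1.98375162e+00,  3.35707551e-05,
        1.16586768e+00,  2.50606643e-01]) [ 0.52493324 -0.02075602  0.05844475] [-0.06981201 -0.51768704 -0.19716835]
```

View pics/w4.png

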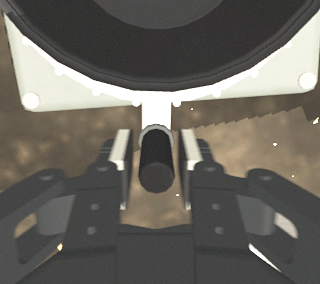

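Run:
```python
from h import *
a=np.radians(-115.4-6*np.arange(16)); P=.1046*np.c_[np.cos(a),np.sin(a)]
for d in np.diff(P,axis=0)/.05: print(d.round(3).tolist())
```

```text
[-0.193, 0.104]
[-0.181, 0.124]
[-0.167, 0.142]
[-0.151, 0.159]
[-0.134, 0.173]
[-0.115, 0.187]
[-0.095, 0.197]
[-0.073, 0.206]
[-0.051, 0.213]
[-0.029, 0.217]
[-0.006, 0.219]
[0.017, 0.218]
[0.04, 0.215]
[0.062, 0.21]
[0.083, 0.202]
```

```bash
python3 -m jog '{"offset":[[0,0,0],[0,0,0],[-0.193,0.104,0],[-0.181,0.124,0],[-0.167,0.142,0],[-0.151,0.159,0],[-0.134,0.173,0],[-0.115,0.187,0],[0,0,0]],"angular":[[0,0,0],[0,0,0],[0,0,-1],[0,0,-1],[0,0,-1],[0,0,-1],[0,0,-1],[0,0,-1],[0,0,0]],"jaw":[18,18,18,18,18,18,18,18,18]}'
python3 - <<'E'
from h import *
s=manip.state();print(repr(s['joint_pos']),s['tool_pos'],s['contact_force'])
p=s['tool_pos'][:2]-[.5697,.0737]; print(np.hypot(*p),np.degrees(np.arctan2(p[1],p[0])), Rt(s).as_matrix()[:,2])
im=manip.grab_frame('wrist')
cv2.imwrite('pics/w5.png',im[100:384,100:420])
E
```

```text
time: 4.25
tool_pos: [0.4772, 0.024, 0.0572]
tool_rot: [-0.18, 0.178, -0.683, 0.685]
contact_force: [2.4, -2.2, 0.4]
gripper_width: 0.211
array([-1.05231534e-01, -1.27472208e-01,  2.09550299e+00, -7.12661687e-04,
        1.17035833e+00,  9.54085791e-01]) [0.47723783 0.02402162 0.05724182] [ 2.36527952 -2.16185218  0.43486943]
0.10496282507613645 -151.75160279301454 [ 0.4897051  -0.87188486  0.00238884]
```

View pics/w5.png

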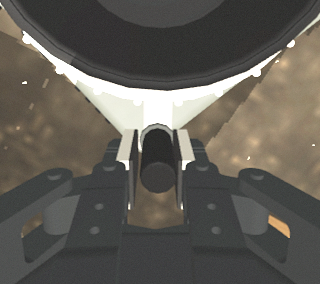

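Tracking well: post between the pads, 3 N back-drive. I continue to the end of the turn.

```bash
python3 -m jog '{"offset":[[-0.095,0.197,0],[-0.073,0.206,0],[-0.051,0.213,0],[-0.029,0.217,0],[-0.006,0.219,0],[0.017,0.218,0],[0.04,0.215,0],[0.062,0.21,0],[0.04,0.1,0],[0,0,0],[0,0,0]],"angular":[[0,0,-1],[0,0,-1],[0,0,-1],[0,0,-1],[0,0,-1],[0,0,-1],[0,0,-1],[0,0,-1],[0,0,-0.5],[0,0,0],[0,0,0]],"jaw":[18,18,18,18,18,18,18,18,18,18,18]}'
python3 - <<'E'
from h import *
s=manip.state();print(repr(s['joint_pos']),s['tool_pos'],s['contact_force'])
p=s['tool_pos'][:2]-[.5697,.0737]; print(np.hypot(*p),np.degrees(np.arctan2(p[1],p[0])), Rt(s).as_matrix()[:,2])
im=manip.grab_frame('wrist')
cv2.imwrite('pics/w6.png',im)
E
```

```text
time: 5.4
tool_pos: [0.4705, 0.1114, 0.056]
tool_rot: [0.134, -0.131, -0.692, 0.697]
contact_force: [-3.3, -8.0, 4.5]
gripper_width: 0.213
array([ 0.08127941, -0.10462689,  2.07712412, -0.00523441,  1.17419235,
        2.03078515]) [0.47048564 0.11141708 0.05603174] [-3.28644381 -7.9891602   4.54945298]
0.10614173388529288 159.1853237305044 [-0.36781531 -0.92987557  0.00658182]
```

View pics/w6.png

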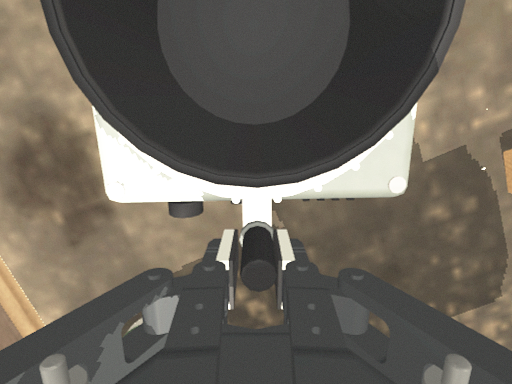

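```bash
python3 -m jog '{"offset":[[0,-0.05,0],[0,0,0],[0,0,0],[0,0,0.6],[0,0,0.8],[0,-0.1,0.8],[0,-0.2,0.6],[0,-0.5,0.3],[0,-0.7,0],[0,-0.7,0],[0,-0.7,0],[0,-0.7,0]],"angular":[[0,0,0],[0,0,0],[0,0,0],[0,0,0],[0,0,0.5],[0,0,0.9],[0,0,1],[0,0,1],[0,0,1],[0,0,1],[0,0,1],[0,0,1]],"jaw":[45,50,50,50,60,60,60,60,60,60,60,60]}'
python3 - <<'E'
from h import *
s=manip.state();print(repr(s['joint_pos']),s['tool_pos'],s['tool_rot'],s['contact_force'])
im=manip.grab_frame('top')
cv2.imwrite('pics/t2.png',cv2.resize(im[100:270,130:370],None,fx=3.3,fy=3.3,interpolation=cv2.INTER_CUBIC))
delta([.5035,-.3153,.2],tool(5.8))
E
```

```text
time: 6.65
tool_pos: [0.4715, -0.0699, 0.2114]
tool_rot: [0.141, -0.141, 0.693, -0.693]
contact_force: [0.7, -0.5, -0.4]
gripper_width: 0.703
array([-3.03738072e-01, -3.02728295e-01,  1.97012329e+00,  4.82324508e-04,
        1.47384322e+00,  8.66252397e-01]) [ 0.47148638 -0.06988113  0.21143243] [ 0.14093521 -0.14055179  0.69304639 -0.69287023] [ 0.66831061 -0.54560097 -0.42395732]
dpos [ 0.641 -4.825 -0.229] drot [ 0.029  0.022 12.144] rows>= 12.14
```

View pics/t2.png

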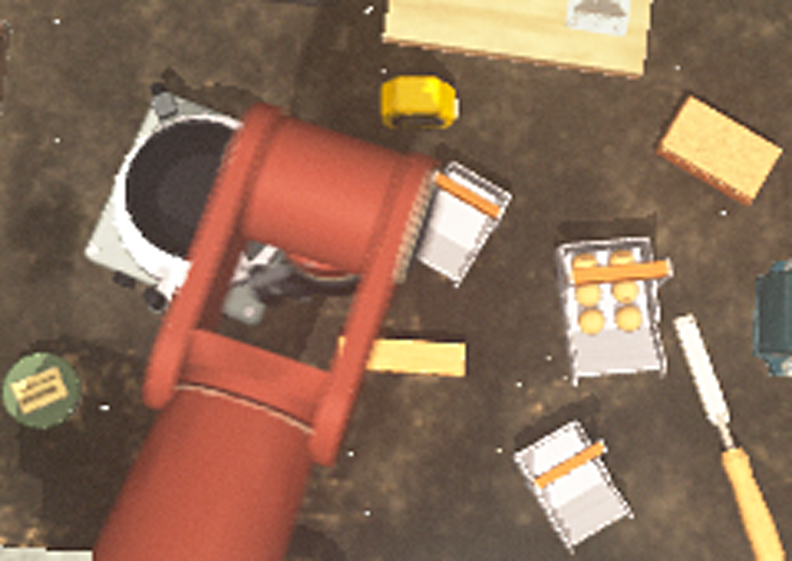

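```bash
python3 -m jog '{"offset":[[0.05,-0.45,0],[0.05,-0.45,0],[0.05,-0.45,0],[0.05,-0.45,0],[0.05,-0.45,0],[0.05,-0.45,0],[0.05,-0.45,0],[0.05,-0.45,0],[0.05,-0.45,0],[0.05,-0.45,0],[0.05,-0.1,0],[0,0,0]],"angular":[[0,0,1],[0,0,1],[0,0,1],[0,0,1],[0,0,1],[0,0,1],[0,0,1],[0,0,1],[0,0,1],[0,0,1],[0,0,1],[0,0,0.5]],"jaw":[50,50,50,50,50,50,50,50,50,50,50,50]}'; python3 -m jog '{"offset":[[0,0,0],[0,0,0]],"angular":[[0,0,0.3],[0,0,0]],"jaw":[50,50]}'
python3 - <<'E'
from h import *
s=manip.state();print(repr(s['joint_pos']),s['tool_pos'],s['tool_rot'],s['contact_force'])
im=manip.grab_frame('wrist')
cv2.imwrite('pics/w7.png',im)
np.save('w7.npy',np.r_[s['tool_pos'],s['tool_rot']])
delta([.5035,-.3153,.2],tool(5.8))
E
```

```text
time: 7.9
tool_pos: [0.4993, -0.2995, 0.2109]
tool_rot: [0.508, -0.508, 0.492, -0.492]
contact_force: [-0.3, -0.1, -0.2]
gripper_width: 0.588
time: 8.1
tool_pos: [0.4993, -0.2985, 0.211]
tool_rot: [0.515, -0.515, 0.485, -0.484]
contact_force: [-1.0, 0.3, 0.3]
gripper_width: 0.586
array([-6.66989238e-01, -3.60456532e-02,  1.73621062e+00,  3.13718435e-04,
        1.44196525e+00, -7.27387780e-01]) [ 0.49925076 -0.29854249  0.21104076] [ 0.51495237 -0.51476672  0.48488406 -0.48448605] [-1.02033059  0.34890412  0.30004709]
dpos [ 0.085 -0.336 -0.222] drot [-0.005 -0.002  0.394] rows>= 0.39
```

View pics/w7.png

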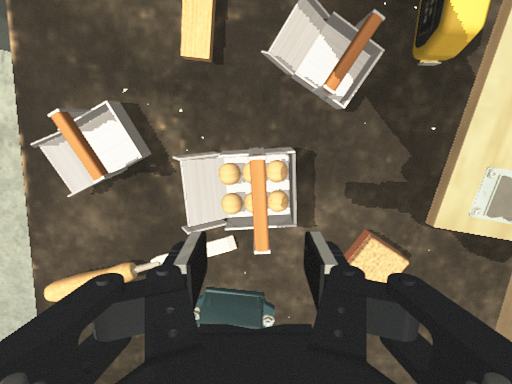

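Run:
```python
from h import *
d=np.load('w7.npy'); s=dict(tool_pos=d[:3],tool_rot=d[3:]); c=cam('wrist',s)
im=cv2.imread('pics/w7.png'); cv2.imwrite('pics/w7z.png',cv2.resize(im[140:260,160:320],None,fx=4.8,fy=4.8,interpolation=cv2.INTER_CUBIC))
# orange handle mask
hsv=cv2.cvtColor(im,cv2.COLOR_BGR2HSV); m=(hsv[...,0]>5)&(hsv[...,0]<16)&(hsv[...,1]>170); m[:,:235]=0; m[:,290:]=0; m[:145]=0;m[265:]=0
n,l,st,ce=cv2.connectedComponentsWithStats(m.astype(np.uint8)); i=1+st[1:,4].argmax(); print(st[i],ce[i])
pts=np.argwhere(l==i)[:,::-1].astype(np.float32); print(cv2.minAreaRect(pts))
b=cv2.boxPoints(cv2.minAreaRect(pts)); print(b)
for q in b: print(p2w(c,q,.096).round(4))
print(p2w(c,ce[i],.096), p2w(c,(181,194),.031))
```

```text
[265 186   1   1   1] [265. 186.]
((265.0, 186.0), (0.0, 0.0), 0.0)
[[265. 186.]
 [265. 186.]
 [265. 186.]
 [265. 186.]]
[ 0.5068 -0.2931  0.096 ]
[ 0.5068 -0.2931  0.096 ]
[ 0.5068 -0.2931  0.096 ]
[ 0.5068 -0.2931  0.096 ]
[ 0.50682962 -0.29305463  0.096     ] [ 0.41568374 -0.32312088  0.031     ]
```

View pics/w7z.png

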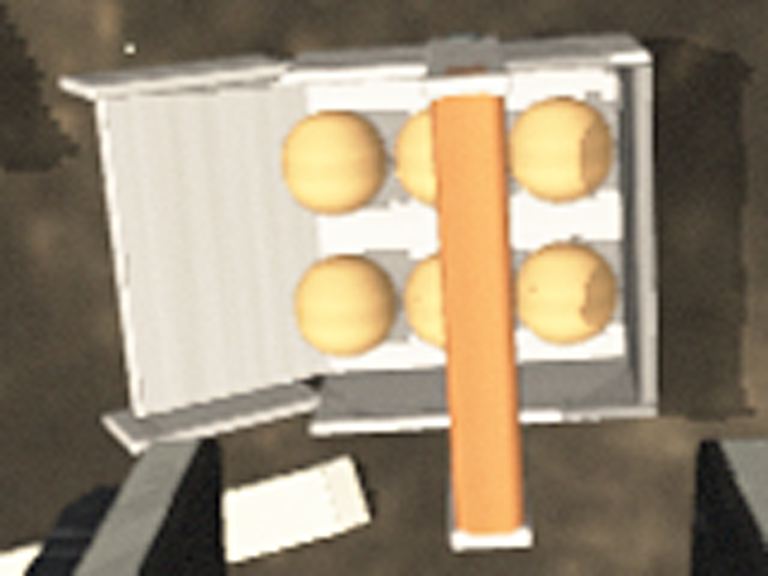

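Run:
```python
from h import *
d=np.load('w7.npy'); s=dict(tool_pos=d[:3],tool_rot=d[3:]); c=cam('wrist',s)
f=lambda u,v,z:p2w(c,(160+(u+.5)/4.8-.5,140+(v+.5)/4.8-.5),z)
a,b=f(467,97,.096),f(488,530,.096); l1,l2=f(100,95,.031),f(135,415,.031)
g=(a+b)/2; l=(l1+l2)/2; ang=lambda v:np.degrees(np.arctan2(v[1],v[0]))
print(a,b,np.linalg.norm(a-b),'yaw',ang(a-b)-90); print(g,l,l1,l2,np.linalg.norm(l1-l2),ang(l1-l2)-90); print(ang(g-l),np.linalg.norm((g-l)[:2]))
delta([g[0],g[1],.0673],tool(6.),None)
```

```text
[ 0.49812949 -0.26993626  0.096     ] [ 0.50753806 -0.35578511  0.096     ] 0.08636287134443836 yaw 6.254348706974653
[ 0.50283378 -0.31286068  0.096     ] [ 0.41929406 -0.32260009  0.031     ] [ 0.4152946  -0.28378571  0.031     ] [ 0.42329352 -0.36141446  0.031     ] 0.07803977564203084 5.883034744588429
6.649756943248784 0.08410553005424432
dpos [ 0.072 -0.287 -2.876] drot [-0.005 -0.002  0.428] rows>= 2.88
```

```bash
python3 -m jog '{"offset":[[0.08,-0.29,-0.4],[0,0,-0.6],[0,0,-0.6],[0,0,-0.6],[0,0,-0.5],[0,0,-0.17],[0,0,0],[0,0,0]],"angular":[[0,0,0.43],[0,0,0],[0,0,0],[0,0,0],[0,0,0],[0,0,0],[0,0,0],[0,0,0]],"jaw":[50,50,50,50,50,50,50,50]}'
python3 - <<'E'
from h import *
s=manip.state();print(repr(s['joint_pos']),s['contact_force'])
im=manip.grab_frame('wrist')
cv2.imwrite('pics/w8.png',im)
delta([.503,-.313,.0673],tool(6.2))
E
```

```text
time: 8.95
tool_pos: [0.5039, -0.3138, 0.0692]
tool_rot: [0.526, -0.526, 0.472, -0.474]
contact_force: [-0.3, -0.3, 0.0]
gripper_width: 0.589
array([-6.82247406e-01,  1.31057970e-01,  1.81397850e+00,  5.34366503e-05,
        1.19452464e+00, -7.87563286e-01]) [-0.31438848 -0.31626372  0.02780212]
dpos [-0.025  0.021 -0.05 ] drot [0.019 0.024 0.028] rows>= 0.05
```

View pics/w8.png

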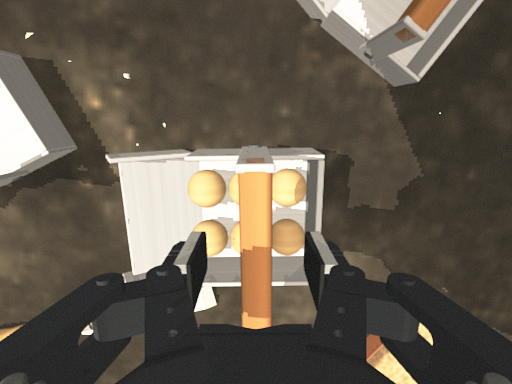

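```bash
python3 -m jog '{"offset":[[0,0,0],[0,0,0],[0,0,0],[0,0,0],[0,0,0],[0,0,0]],"angular":[[0,0,0],[0,0,0],[0,0,0],[0,0,0],[0,0,0],[0,0,0]],"jaw":[40,25,15,10,5,5]}'
python3 - <<'E'
from h import *
from scipy.optimize import least_squares
s=manip.state();print(repr(s['joint_pos']),s['tool_pos'])
Q=[[.99898,.05336,1.61428,0,1.47599,-.11899],[-.18105,-.17129,1.87873,0,1.43636,.25081],[-.18073,-.06648,1.96296,0,1.24255,.25063],[-.18125,-.01147,1.98375,0,1.16587,.25061],[-.66699,-.03605,1.73621,0,1.44197,-.72739],[-.68225,.13106,1.81398,0,1.19452,-.78756]]
P=[[.27311,.56149,.23007],[.52279,-.02019,.20077],[.52448,-.0204,.09815],[.52493,-.02076,.05844],[.49925,-.29854,.21104],[.5039,-.3138,.0692]]
Q.append(list(s['joint_pos']));P.append(list(s['tool_pos']))
Q=np.array(Q);P=np.array(P)
r=np.hypot(P[:,0],P[:,1]); print('az-q1',np.arctan2(P[:,1],P[:,0])-Q[:,0], r*np.sin(np.arctan2(P[:,1],P[:,0])-Q[:,0]))
E
```

```text
time: 9.6
tool_pos: [0.5036, -0.3136, 0.0686]
tool_rot: [0.526, -0.526, 0.473, -0.473]
contact_force: [0.1, 0.5, 4.2]
gripper_width: 0.154
array([-6.82411372e-01,  1.31437862e-01,  1.81465650e+00,  1.86343006e-05,
        1.19418468e+00, -7.87763369e-01]) [ 0.50360122 -0.31363715  0.06862444]
az-q1 [0.11910597 0.14244947 0.14185393 0.14172247 0.12805935 0.12527563
 0.12540378] [0.0741926  0.07427488 0.07420635 0.07420355 0.07428889 0.07417185
 0.07420484]
```

```bash
cat > kin.py <<'E'
from h import *
from scipy.optimize import least_squares
Q=[[.99898,.05336,1.61428,0,1.47599,-.11899],[-.18105,-.17129,1.87873,0,1.43636,.25081],[-.18073,-.06648,1.96296,0,1.24255,.25063],[-.18125,-.01147,1.98375,0,1.16587,.25061],[-.66699,-.03605,1.73621,0,1.44197,-.72739],[-.68225,.13106,1.81398,0,1.19452,-.78756],[ 4.26741236e-01, -3.38318560e-01,  1.93192099e+00, 0,1.54805488e+00,  1.50534032e-01],[-3.03738072e-01, -3.02728295e-01,  1.97012329e+00,0,1.47384322e+00,  8.66252397e-01]]
P=[[.27311,.56149,.23007],[.52279,-.02019,.20077],[.52448,-.0204,.09815],[.52493,-.02076,.05844],[.49925,-.29854,.21104],[.5039,-.3138,.0692],[0.3935, 0.2604, 0.2511],[ 0.47148638, -0.06988113,  0.21143243]]
Q=np.array(Q);P=np.array(P)
X=np.sqrt((P[:,:2]**2).sum(1)-.0742**2)
def pl(p):
    L2,L3,e3,a1,k=p
    q2,q3,q5=Q[:,1],Q[:,2],Q[:,4]
    t=q2+q3+q5-np.pi  # tilt
    x=a1+L2*np.sin(q2)+L3*np.sin(q2+q3+e3)-.25*np.sin(t)
    z=k+L2*np.cos(q2)+L3*np.cos(q2+q3+e3)
    return np.r_[x-X,z-P[:,2]]
sol=least_squares(pl,[.4,.4,0,0,0],x_scale=.1)
if __name__=='__main__':
    print(sol.x, np.abs(sol.fun).max(), np.linalg.svd(sol.jac)[1])
E
python3 kin.py
```

```text
[ 4.26219668e-01  6.17134462e-01  1.54996284e-01  6.97330861e-05
 -4.17782720e-02] 5.105124364612745e-05 [4.528296   3.78744909 0.31167116 0.26519433 0.17069664]
```

```bash
python3 -m jog '{"offset":[[0,0,0.1],[0,0,0.3],[0,0,0.5],[0,0,0.6],[0,0,0.6],[0,0,0.6],[0,0,0.4],[0,0,0.1],[0,0,0]],"angular":[[0,0,0],[0,0,0],[0,0,0],[0,0,0],[0,0,0],[0,0,0],[0,0,0],[0,0,0],[0,0,0]],"jaw":[5,5,5,5,5,5,5,5,5]}'
python3 - <<'E'
from h import *
s=manip.state();print(repr(s['joint_pos']),s['tool_pos'],s['contact_force'],s['gripper_width'])
im=manip.grab_frame('wrist')
cv2.imwrite('pics/w9.png',im)
E
```

```text
time: 10.5
tool_pos: [0.5032, -0.3134, 0.2286]
tool_rot: [0.526, -0.526, 0.472, -0.473]
contact_force: [0.2, 0.0, -2.5]
gripper_width: 0.153
array([-6.82466830e-01, -2.22584802e-02,  1.69313881e+00, -4.09514921e-05,
        1.46937593e+00, -7.87876345e-01]) [ 0.50322202 -0.31339194  0.22863415] [ 0.1504846   0.03512246 -2.48265296] 0.15265675998870787
```

View pics/w9.png

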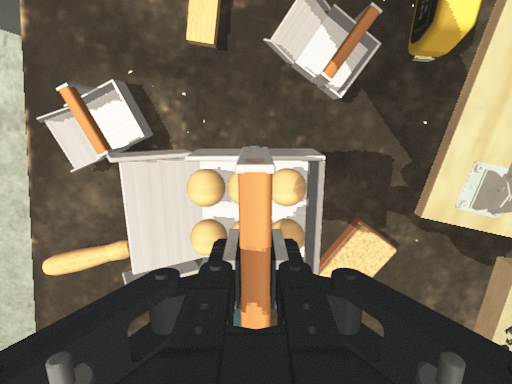

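```bash
python3 -m jog '{"offset":[[0.08,0.16,0],[0.14,0.32,0],[0.18,0.4,0],[0.18,0.4,0],[0.18,0.4,0],[0.18,0.4,0],[0.18,0.4,0],[0.18,0.4,0],[0.18,0.4,0],[0.18,0.4,0],[0.18,0.4,0],[0.18,0.4,0]],"angular":[[0,0,0],[0,0,0],[0,0,-0.1],[0,0,-0.1],[0,0,-0.1],[0,0,-0.1],[0,0,-0.1],[0,0,-0.1],[0,0,-0.1],[0,0,-0.1],[0,0,-0.1],[0,0,-0.1]],"jaw":[5,5,5,5,5,5,5,5,5,5,5,5]}';  python3 -m jog '{"offset":[[0.18,0.4,0],[0.18,0.4,0],[0.18,0.4,0],[0.18,0.4,0],[0.18,0.4,0],[0.18,0.4,0],[0.18,0.4,0],[0.1,0.3,0],[0.05,0.15,0],[0,0,0],[0,0,0]],"angular":[[0,0,0],[0,0,0],[0,0,0],[0,0,0],[0,0,0],[0,0,0],[0,0,0],[0,0,0],[0,0,0],[0,0,0],[0,0,0]],"jaw":[5,5,5,5,5,5,5,5,5,5,5]}'
python3 - <<'E'
from h import *
s=manip.state();print(repr(s['joint_pos']),s['tool_pos'],s['contact_force'],s['gripper_width'])
cv2.imwrite('pics/w10.png',manip.grab_frame('wrist'))
cv2.imwrite('pics/s10.png',cv2.resize(manip.grab_frame('scene')[60:260,150:370],None,fx=3,fy=3))
np.save('w10.npy',np.r_[s['tool_pos'],s['tool_rot']])
delta([.675,.0737,.1875],tool(0))
E
```

```text
time: 11.75
tool_pos: [0.604, -0.0867, 0.2265]
tool_rot: [-0.5, 0.501, -0.5, 0.499]
contact_force: [0.3, -0.2, -1.9]
gripper_width: 0.151
time: 12.85
tool_pos: [0.6743, 0.073, 0.2275]
tool_rot: [-0.5, 0.5, -0.5, 0.5]
contact_force: [-0.2, 0.3, -3.2]
gripper_width: 0.153
array([-1.62909614e-03,  1.78404212e-01,  1.48319426e+00, -5.30055155e-04,
        1.48067224e+00, -2.17445958e-03]) [0.67430847 0.07295403 0.22752243] [-0.22993557  0.30210664 -3.16477875] 0.15295562114036476
dpos [ 0.012  0.025 -0.805] drot [ 0.003 -0.002  0.003] rows>= 0.81
```

View pics/w10.png

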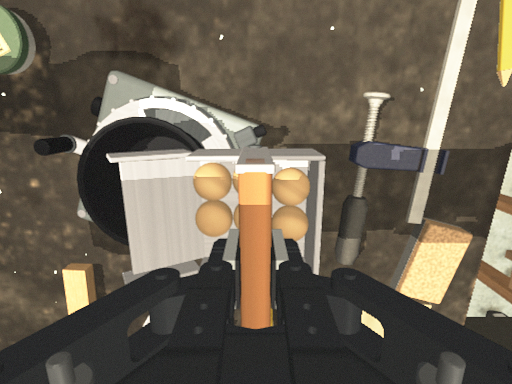

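View pics/s10.png

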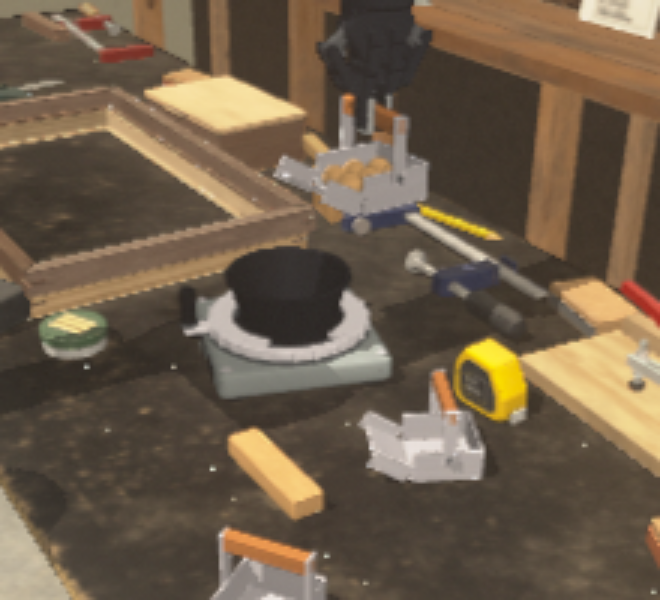

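Run:
```python
from h import *
d=np.load('w10.npy'); s=dict(tool_pos=d[:3],tool_rot=d[3:]); c=cam('wrist',s)
for uv in [(122,165),(133,272)]: print(p2w(c,uv,.19))
def tcp(th,lz,lx=.588):
    t=np.radians(th); x,z=-.087,-.0375
    return np.array([lx-(x*np.cos(t)-z*np.sin(t)), lz-(x*np.sin(t)+z*np.cos(t))])
ths=list(range(0,25,4))+list(range(27,64,3))
prev=np.array([.6743,.2275])
for th in ths[1:]:
    lz=.19-(.19-.122)*min(th,24)/24 if th<=24 else max(.110,.122-(th-24)*.002)
    p=tcp(th,lz); print(th,lz.__round__(3),p.round(4),((p-prev)/.05).round(2)); prev=p
```

```text
[0.59118573 0.1094994  0.19      ]
[0.59001059 0.03598469 0.19      ]
4 0.179 [0.6722 0.2221] [-0.04 -0.11]
8 0.167 [0.6689 0.2166] [-0.06 -0.11]
12 0.156 [0.6653 0.2108] [-0.07 -0.12]
16 0.145 [0.6613 0.2047] [-0.08 -0.12]
20 0.133 [0.6569 0.1983] [-0.09 -0.13]
24 0.122 [0.6522 0.1916] [-0.09 -0.13]
27 0.116 [0.6485 0.1889] [-0.07 -0.05]
30 0.11 [0.6446 0.186 ] [-0.08 -0.06]
33 0.11 [0.6405 0.1888] [-0.08  0.06]
36 0.11 [0.6363 0.1915] [-0.08  0.05]
39 0.11 [0.632  0.1939] [-0.09  0.05]
42 0.11 [0.6276 0.1961] [-0.09  0.04]
45 0.11 [0.623 0.198] [-0.09  0.04]
48 0.11 [0.6183 0.1997] [-0.09  0.03]
51 0.11 [0.6136 0.2012] [-0.09  0.03]
54 0.11 [0.6088 0.2024] [-0.1   0.02]
57 0.11 [0.6039 0.2034] [-0.1   0.02]
60 0.11 [0.599  0.2041] [-0.1   0.01]
63 0.11 [0.5941 0.2045] [-0.1   0.01]
```

```bash
python3 -m jog '{"offset":[[-0.04,0,-0.11],[-0.06,0,-0.11],[-0.07,0,-0.12],[-0.08,0,-0.12],[-0.09,0,-0.13],[-0.09,0,-0.13],[-0.07,0,-0.05],[-0.08,0,-0.06],[0,0,0],[0,0,0]],"angular":[[0,-0.667,0],[0,-0.667,0],[0,-0.667,0],[0,-0.667,0],[0,-0.666,0],[0,-0.667,0],[0,-0.5,0],[0,-0.5,0],[0,0,0],[0,0,0]],"jaw":[5,5,5,5,5,5,5,5,5,5]}'
python3 - <<'E'
from h import *
s=manip.state();print(repr(s['joint_pos']),s['tool_pos'],s['contact_force'],s['gripper_width'],Rt(s).as_matrix()[:,1])
cv2.imwrite('pics/s11.png',cv2.resize(manip.grab_frame('scene')[60:260,150:370],None,fx=3,fy=3))
E
```

```text
time: 13.95
tool_pos: [0.6454, 0.0726, 0.1865]
tool_rot: [-0.612, 0.354, -0.354, 0.612]
contact_force: [-0.0, 0.6, -1.5]
gripper_width: 0.154
array([-2.87991744e-03, -1.58097233e-01,  1.95578666e+00,  1.22236496e-03,
        8.21161439e-01, -3.34684053e-03]) [0.64536252 0.07259178 0.18646356] [-0.0131186   0.62349244 -1.4573795 ] 0.15361412390718893 [ 4.99258276e-01 -5.43128118e-04 -8.66453045e-01]
```

View pics/s11.png

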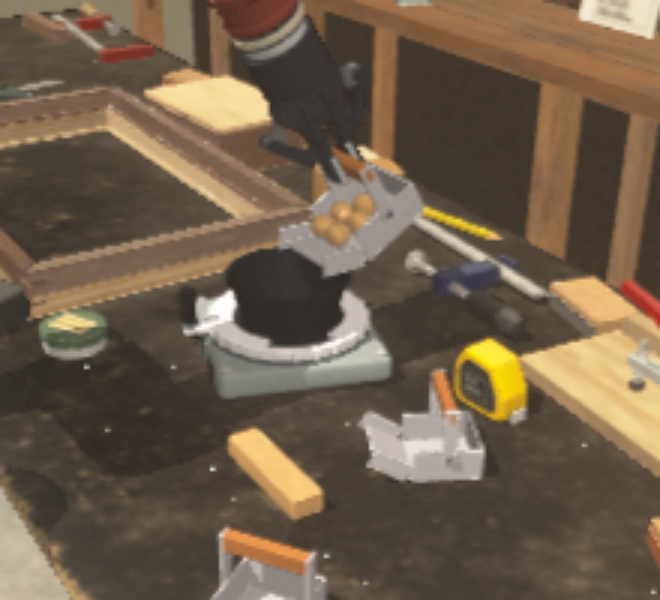

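```bash
python3 -m jog '{"offset":[[-0.08,0,0.06],[-0.08,0,0.05],[-0.09,0,0.05],[-0.09,0,0.04],[-0.09,0,0.04],[0,0,0],[-0.09,0,0.03],[0,0,0],[-0.09,0,0.03],[0,0,0],[0,0,0],[0,0,0]],"angular":[[0,-0.5,0],[0,-0.5,0],[0,-0.5,0],[0,-0.5,0],[0,-0.5,0],[0,0,0],[0,-0.5,0],[0,0,0],[0,-0.5,0],[0,0,0],[0,0,0],[0,0,0]],"jaw":[5,5,5,5,5,5,5,5,5,5,5,5]}'
python3 - <<'E'
from h import *
s=manip.state();print(repr(s['joint_pos']),s['tool_pos'],s['contact_force'],s['gripper_width'],Rt(s).as_matrix()[:,1])
cv2.imwrite('pics/s12.png',cv2.resize(manip.grab_frame('scene')[60:260,150:370],None,fx=3,fy=3))
E
```

```text
time: 15.2
tool_pos: [0.6159, 0.0731, 0.2022]
tool_rot: [0.667, -0.236, 0.236, -0.667]
contact_force: [0.6, -0.0, -2.2]
gripper_width: 0.153
array([-0.0026265 , -0.39602709,  2.23401123,  0.00483099,  0.41353729,
       -0.00668843]) [0.61590457 0.07312518 0.20216292] [ 0.59001977 -0.02532728 -2.1617096 ] 0.15275100403370725 [ 7.77120225e-01 -9.97756451e-05 -6.29352164e-01]
```

View pics/s12.png

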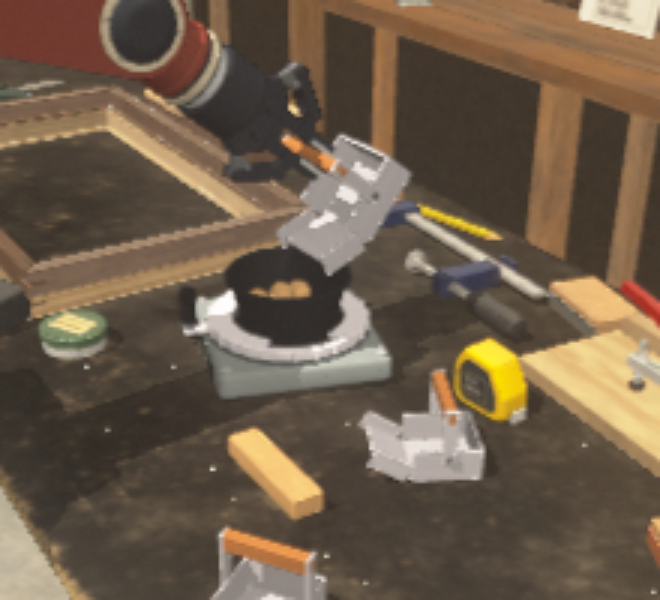

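```bash
python3 -m jog '{"offset":[[-0.1,0,0.02],[-0.1,0,0.02],[-0.1,0,0.02],[0,0,0],[0,0,0],[0,0,0]],"angular":[[0,-0.5,0],[0,-0.5,0],[0,-0.5,0],[0,0,0],[0,0,0],[0,0,0]],"jaw":[5,5,5,5,5,5]}'
python3 - <<'E'
from h import *
s=manip.state();print(repr(s['joint_pos']),s['tool_pos'],s['contact_force'],s['gripper_width'],Rt(s).as_matrix()[:,1])
cv2.imwrite('pics/w13.png',manip.grab_frame('wrist'))
cv2.imwrite('pics/t13.png',cv2.resize(manip.grab_frame('top')[100:250,130:330],None,fx=3.5,fy=3.5))
E
```

```text
time: 15.85
tool_pos: [0.601, 0.0732, 0.2056]
tool_rot: [0.683, -0.183, 0.182, -0.683]
contact_force: [0.1, -0.6, -2.0]
gripper_width: 0.153
array([-0.00281917, -0.47704718,  2.34787351,  0.01093861,  0.22266055,
       -0.01267949]) [0.60097602 0.07318117 0.20558772] [ 0.06658183 -0.61412213 -1.9774113 ] 0.15349480710825705 [ 8.66486429e-01 -2.72929905e-05 -4.99200628e-01]
```

View pics/w13.png

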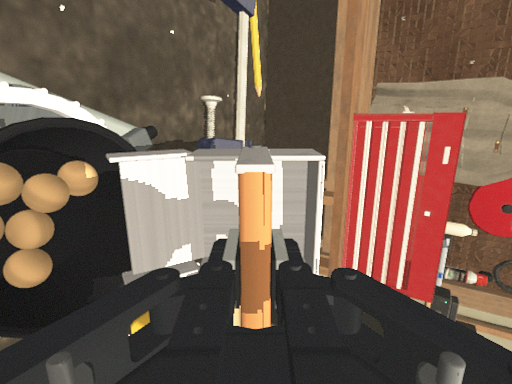

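View pics/t13.png

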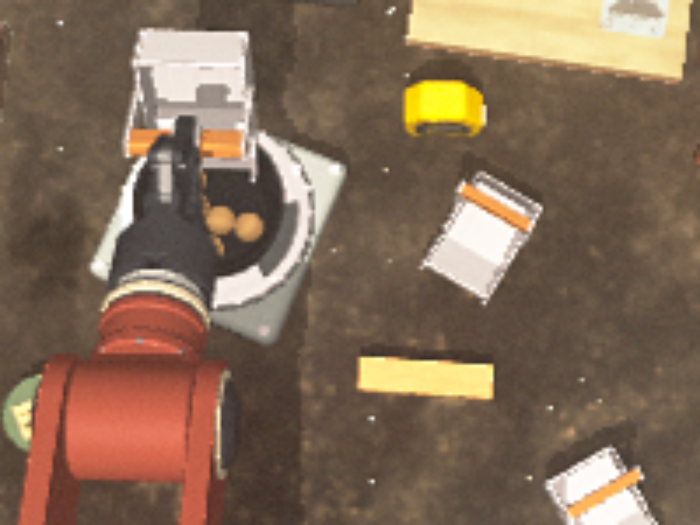

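```bash
python3 -m jog '{"offset":[[0,0,0.4],[0,0,0.4],[0.15,0,0],[0.15,0,0],[0.15,0,0],[0.15,0,0],[0.15,0,0],[0.15,0,0],[0.15,0,0],[0.15,0,0],[0.15,0,0],[0.15,0,0]],"angular":[[0,0,0],[0,0,0],[0,1,0],[0,1,0],[0,1,0],[0,1,0],[0,1,0],[0,1,0],[0,1,0],[0,1,0],[0,1,0],[0,1,0]],"jaw":[5,5,5,5,5,5,5,5,5,5,5,5]}'; python3 -m jog '{"offset":[[0,0,0],[0,0,0]],"angular":[[0,0,0],[0,0,0]],"jaw":[5,5]}'
python3 - <<'E'
from h import *
s=manip.state();print(s['joint_pos'],s['contact_force'],s['gripper_width'])
delta([.5036,-.3136,.2286],tool(6.2))
cv2.imwrite('pics/w14.png',manip.grab_frame('wrist'))
cv2.imwrite('pics/s14.png',cv2.resize(manip.grab_frame('scene')[60:260,150:370],None,fx=3,fy=3))
E
```

```text
time: 17.15
tool_pos: [0.6767, 0.0732, 0.2453]
tool_rot: [-0.5, 0.5, -0.5, 0.5]
contact_force: [0.2, -0.1, -0.7]
gripper_width: 0.148
time: 17.35
tool_pos: [0.6759, 0.0732, 0.2436]
tool_rot: [0.5, -0.5, 0.5, -0.5]
contact_force: [0.5, 0.5, -2.1]
gripper_width: 0.152
[-1.55180097e-03  1.72390609e-01  1.46317781e+00  1.70672497e-05
  1.50526325e+00 -2.14088718e-03] [ 0.45295322  0.46423722 -2.06633193] 0.15219855665556659
dpos [-3.446 -7.735 -0.3  ] drot [-1.000e-03  7.000e-03  1.028e+00] rows>= 7.74
```

View pics/w14.png

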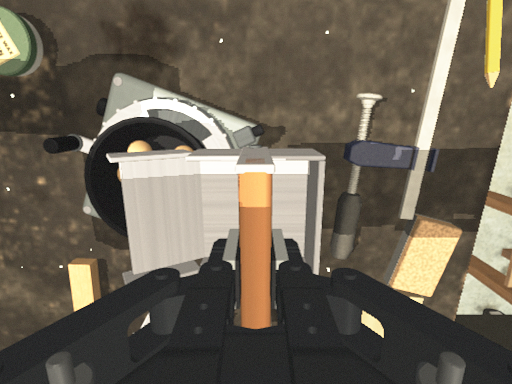

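View pics/s14.png

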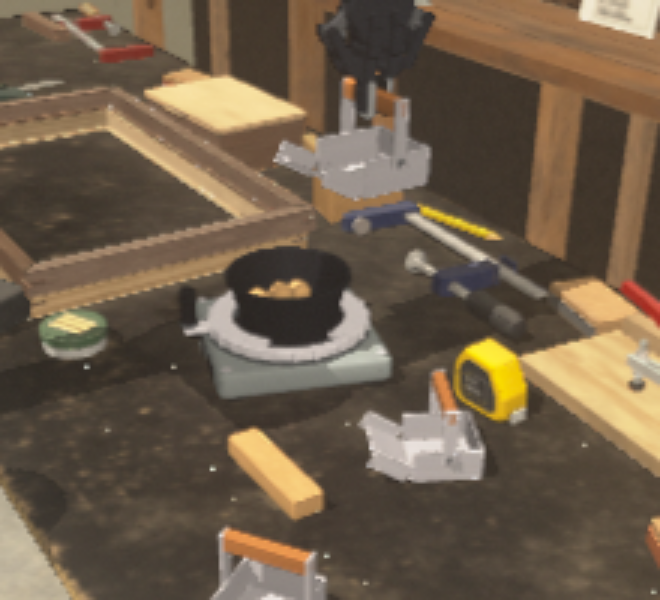

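The scoop is level and empty, the ring post (65,143 in the wrist picture) is at the locked side. I carry the scoop back and lower it where it stood.

```bash
python3 -m jog '{"offset":[[-0.15,-0.3,0],[-0.3,-0.6,0],[-0.3,-0.7,0],[-0.3,-0.7,0],[-0.3,-0.7,0],[-0.3,-0.7,0],[-0.3,-0.7,0],[-0.3,-0.7,0],[-0.3,-0.7,0],[-0.3,-0.7,0],[-0.3,-0.6,0],[-0.3,-0.5,0]],"angular":[[0,0,0],[0,0,0],[0,0,0.1],[0,0,0.1],[0,0,0.1],[0,0,0.1],[0,0,0.1],[0,0,0.1],[0,0,0.1],[0,0,0.1],[0,0,0.1],[0,0,0.1]],"jaw":[5,5,5,5,5,5,5,5,5,5,5,5]}'; python3 -m jog '{"offset":[[0,-0.13,-0.3],[0,0,-0.5],[0,0,-0.6],[0,0,-0.6],[0,0,-0.6],[0,0,-0.3],[0,0,0],[0,0,0]],"angular":[[0,0,0],[0,0,0],[0,0,0],[0,0,0],[0,0,0],[0,0,0],[0,0,0],[0,0,0]],"jaw":[5,5,5,5,5,5,5,5]}'
python3 - <<'E'
from h import *
s=manip.state();print(s['contact_force'],s['gripper_width'])
delta([.5036,-.3136,.0686],tool(6.2))
cv2.imwrite('pics/s15.png',cv2.resize(manip.grab_frame('scene')[130:310,170:390],None,fx=3,fy=3))
cv2.imwrite('pics/t15.png',cv2.resize(manip.grab_frame('top')[100:270,130:370],None,fx=3.3,fy=3.3))
E
```

```text
time: 18.65
tool_pos: [0.5005, -0.3084, 0.2451]
tool_rot: [-0.525, 0.526, -0.472, 0.474]
contact_force: [-0.8, 0.1, -1.6]
gripper_width: 0.154
time: 19.45
tool_pos: [0.503, -0.3134, 0.1003]
tool_rot: [0.526, -0.526, 0.472, -0.473]
contact_force: [-0.1, -0.0, -1.0]
gripper_width: 0.153
[-0.11861532 -0.00349279 -0.97735261] 0.15302744322140854
dpos [ 0.013 -0.005 -0.634] drot [0.008 0.012 0.025] rows>= 0.63
```

View pics/s15.png

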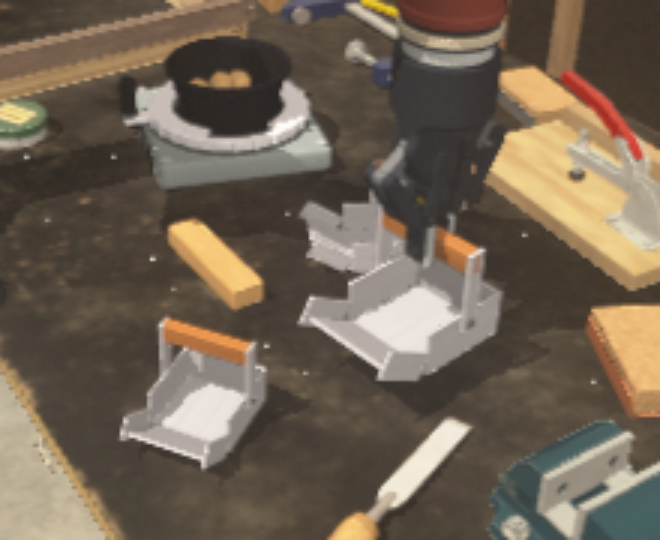

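View pics/t15.png

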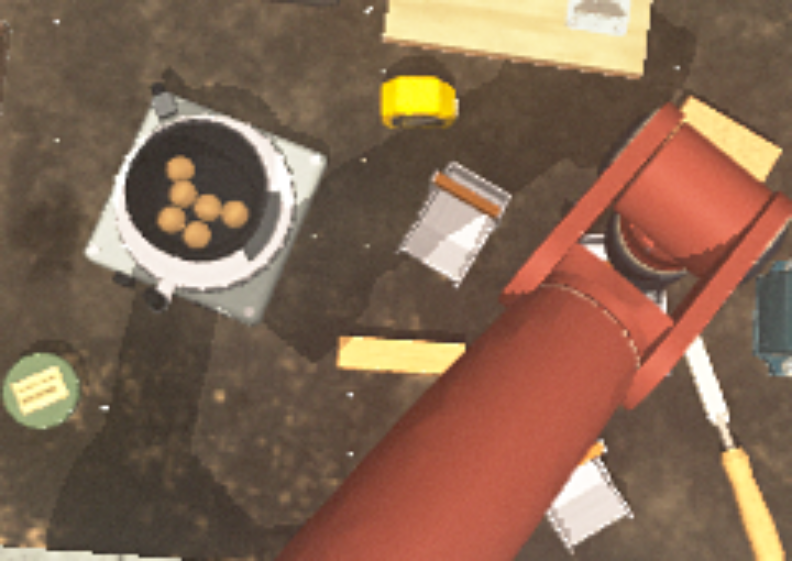

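```bash
python3 -m jog '{"offset":[[0,0,-0.3],[0,0,-0.2],[0,0,-0.1],[0,0,-0.03],[0,0,0],[0,0,0]],"angular":[[0,0,0],[0,0,0],[0,0,0],[0,0,0],[0,0,0],[0,0,0]],"jaw":[5,5,5,5,5,5]}'; python3 -m jog '{"offset":[[0,0,0],[0,0,0],[0,0,0],[0,0,0],[0,0,0],[0,0,0]],"angular":[[0,0,0],[0,0,0],[0,0,0],[0,0,0],[0,0,0],[0,0,0]],"jaw":[20,30,40,50,50,50]}'
python3 - <<'E'
from h import *
s=manip.state();print(s['contact_force'],s['gripper_width'])
cv2.imwrite('pics/w16.png',manip.grab_frame('wrist'))
E
```

```text
time: 20.15
tool_pos: [0.5026, -0.3132, 0.0686]
tool_rot: [-0.526, 0.526, -0.473, 0.473]
contact_force: [-2.6, 2.1, 5.2]
gripper_width: 0.155
time: 20.75
tool_pos: [0.5026, -0.3133, 0.0677]
tool_rot: [0.526, -0.526, 0.473, -0.473]
contact_force: [0.1, 0.3, 0.1]
gripper_width: 0.585
[0.07223423 0.3031936  0.06013205] 0.5849230927451456
```

View pics/w16.png

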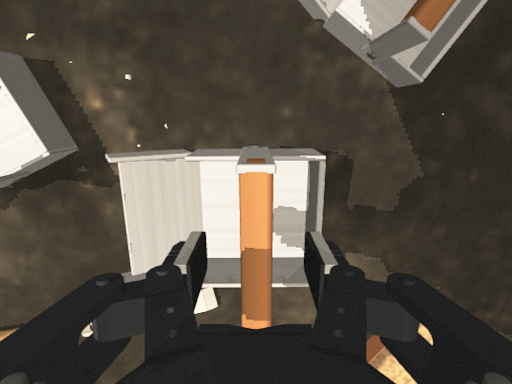

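Fingers are clear of the handle and the scoop stands on the bench. I retreat straight up and check.

```bash
python3 -m jog '{"offset":[[0,0,0.2],[0,0,0.4],[0,0,0.6],[0,0,0.7],[0,0,0.7],[0,0,0.5],[-0.3,0.3,0.4],[-0.5,0.4,0.3],[-0.4,0.4,0],[0,0,0],[0,0,0],[0,0,0]],"angular":[[0,0,0],[0,0,0],[0,0,0],[0,0,0],[0,0,0],[0,0,0],[0,0,0],[0,0,0],[0,0,0],[0,0,0],[0,0,0],[0,0,0]],"jaw":[50,50,50,50,50,50,50,50,50,50,50,50]}'
python3 - <<'E'
from h import *
cv2.imwrite('pics/s17.png',cv2.resize(manip.grab_frame('scene')[130:310,170:390],None,fx=3,fy=3))
im=manip.grab_frame('top')
cv2.imwrite('pics/t17.png',cv2.resize(im[100:270,130:370],None,fx=3.3,fy=3.3,interpolation=cv2.INTER_CUBIC))
c=cam('top'); f=lambda u,v,z:p2w(c,(130+(u+.5)/3.3-.5,100+(v+.5)/3.3-.5),z)[:2]
b=(f(125,190,.096)+f(268,190,.096)+f(197,118,.096)+f(197,262,.096))/4
for u,v in [(180,168),(183,193),(172,219),(207,206),(235,213),(197,235)]: print(np.hypot(*(f(u,v,.06)-b)).round(3))
p=f(155,297,.089)-b; print('post angle',np.degrees(np.arctan2(p[1],p[0])),np.hypot(*p))
E
```

```text
time: 22.0
tool_pos: [0.443, -0.2587, 0.258]
tool_rot: [0.526, -0.526, 0.473, -0.473]
contact_force: [0.8, -1.0, 0.6]
gripper_width: 0.586
0.037
0.019
0.034
0.008
0.034
0.035
post angle 161.19786460538893 0.10401879582735987
```

View pics/s17.png

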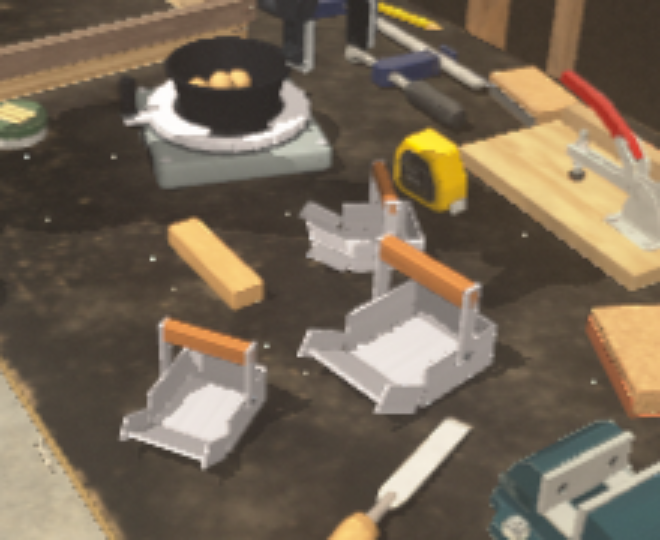

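View pics/t17.png

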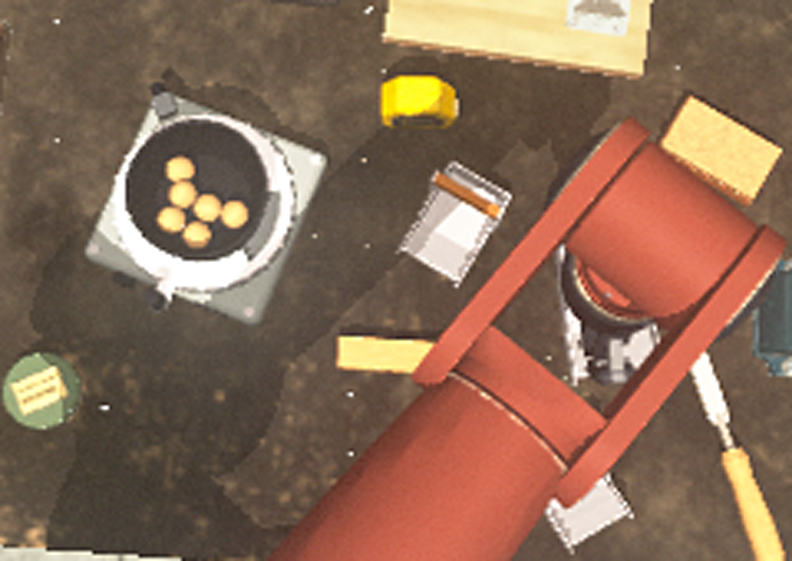

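```bash
python3 -c "
from plant import manip
print(manip.job_done())"
```

```text
the job is handed in; nothing more can be done
None
```

I turned the ring home by its post, poured all six balls into the bowl, stood the empty scoop back where it was, and handed the job in at about 22 s of the 67 s.

**Last checks:**
- **Ring:** the post sits at about 161° seen from above (before: about -115°), so the ring is at roughly 1.55 rad. At the end of the turn it pressed against its stop with about 8 N.
- **Balls:** all six are visible in the bowl, within about 37 mm of its axis, against a limit of 58 mm. They look below the rim, but I could not measure their heights.
- **Scoop:** it is empty and looks upright in the pictures. I released it with no residual contact force, about 0.4 m from the polisher.
- **Bystanders:** the tape measure, tin, sanding block and off-cut look unmoved, compared by eye only. The arm partly hides the off-cut in the last top view, but the last scene view shows it whole.

**Disagreements:** the top and wrist cameras differed by about 2–7 mm on the post and ring axis positions. I used the wrist camera's values, and nothing went wrong from it. The ring angle above comes from the top camera. It puts the post 1–2.5° short of the full quarter turn, still above the 1.45 rad limit.

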